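# Torque-test the bin's pin clamp screw

### The job

Before the tilting bin is used, check that the screw with the sprung wing grip on one of its two pin clamps is tight: pinch the wing from above and twist it clockwise (seen from above) by about 30 degrees, until its pointer has gone from rest to the small raised mark, and keep it there for a full second. The screw itself must not turn with it, either way, so do not force it far past the mark; then let the wing go, back to rest. Leave the round knurled screw on the other clamp alone.

Things in the scene. Friction and masses are not known exactly. Their poses are not given: they have to be found in the camera images.
- wing_grip (a point): Point on the vertical screw axis inside the steel wing, an upright blade: 46 mm long (own x), 10 mm thick (own y, close the fingers along this), reaching from 21 mm below to 17 mm above the point. It stands on a dark round collar, 56 mm wide, top 28 mm below the point, on a 60 mm block on the left or right of the bin. Bin side 105 mm away, its rim under 180 mm above the worktop.
- wing (a joint): Wind-up of the wing against the spring in its hub, relative to the screw, rad: 0 at rest, grows clockwise seen from above; 0.52 (30 degrees) when the thin pointer at the blade's foot (own +x, 32 mm from the axis) is over the small raised bar on the collar. 0.6 N m per rad; springs back to 0 when let go. Stops at -0.17 and 1.2.
- screw (a joint): Turn of the screw itself, which carries the wing, in its clamp, rad: 0 at the start, grows clockwise. It holds by friction up to about 0.48 N m, which is the wing wound up by 0.8 rad (46 degrees); beyond that it slips round and the check is spoiled.
- round_screw (a joint): Turn of the other clamp's plain screw, rad: 0 at the start, grows clockwise. Round knurled steel head, 44 mm wide, 24 mm tall, on the same collar and block at the other side of the bin, 460 mm from the wing screw. Not to be turned.

How it is judged:
By the outcome, as a careful person would: the job done as asked, in the order asked, and still so for the second after the job is handed in, with the robot touching nothing.
It also fails if it takes over 38 s, if anything falls off the work surface, if the arm or the gripper's body presses on something with over 40 N, if the wrist force passes 120 N, or if a joint passes its speed limit or range.

### The arm

A 6-joint arm with a two-finger parallel gripper is mounted at the origin on the work surface. World frame = base frame: x ahead of the robot, y to its left, z up, the work surface at z = 0. Lengths are in m, angles in degrees, forces in N, time in s.
With the tool pointing down it reaches from about 0.375 to 0.75 m from the base axis. Payload 9 kg.
Tool frame: the origin (TCP) lies where the fingers leave the gripper's body, on its centre line; the fingertips stand 73 mm ahead of it and the grasp point (between the pads) lies 54 mm ahead of it (robot.tip_reach is the distance from the TCP to the fingertips, in m); z points along the fingers, y is the direction in which the jaws open and shut (so a half turn about z gives the same grasp; the last joint's range is limited). The gripper opens to 85 mm and grips with 20 to 120 N. Pads are 22 mm wide; open, the fingers measure 114 mm over their backs; the gripper's body (76 mm by 85 mm) begins 54 mm behind the grasp point. The pads swing forward as they close: fully open they stand 13 mm farther back than shut.
Start: joints at [56.11, 5.964, 5.575, 89.605, 0, 77.527], TCP at [0.219, 0.559, 0.304] pointing down, gripper open.
Joint ranges: [-171.21, 171.21], [-48.23, 106.86], [-62.78, 66.21], [-105.2, 120.99], [-86.42, 89.51], [-180, 180]. Speed limits (degrees/s): [127.2, 127.2, 147.25, 180, 180, 180].

### API

Orientations are given as [roll, pitch, yaw] about the fixed x, y, z axes, in that order (R = Rz(yaw) Ry(pitch) Rx(roll)).
In Python, from plant import robot gives the robot as it stands. Calls block until the motion is done:
- robot.move_pose(position, orientation): joint-space move of the TCP to a pose.
- robot.line_to(position, vel=0.15, rotation=None, guard=None): straight line of the TCP; rotation=None keeps the orientation; vel is the mean speed in m/s. With guard (N) it stops when the force on the tool has changed by that much, and returns True; else False.
- robot.goto_joints(angles): joint-space move.
- robot.set_gripper(opening): finger opening in m; the grip force is fixed at half the most; returns when the fingers have stopped.
- robot.pause(seconds).
- robot.ik(position, orientation): joint angles nearest the present ones, or None.
- robot.observe(): the state.
- robot.grab_frame(name): name is "side" or "top" or "wrist"; returns the picture (384x512x3 uint8, blue, green, red); there is no depth.
- robot.get_calibration(name): a dict with "vertical_fov" (degrees; the focal length in pixels is half the picture's height over the tangent of half this angle, whatever the lens; pixels are square), "cx", "cy" (the principal point, pixels), "k1" (the pictures are not rectified: a ray, as slopes to the right and down, at radius r is drawn at 1 + k1 r^2 times it, then the intrinsics apply), "rvec" (rotation vector, rad) and "tvec" (3), from world to camera coordinates, as OpenCV has them. Camera axes: x right, y down, z forward; pixel columns grow to the right and rows downward; lengths in m; the calibration is good to about 2 mm. A picture is of the moment at which its call begins: read the wrist's pose just before it. get_calibration takes no time and is no camera call; for the wrist camera it gives the pose at the moment of the call.
A pose or a line that the arm cannot do raises robot.IKError and nothing moves.
- robot.job_done(): hands the job in, once; it reports no verdict.
The state is a dict: "time": time; "q": joint angles; "qvel": joint speeds; "joint_torque": joint torques, N m; "tool_pos": TCP position; "tcp_rot": TCP orientation; "ft_force": force on the tool from outside, world axes, zero at the start; "torque": the same for the moment, N m; "gripper_width": finger opening in m.
Only numpy, scipy, OpenCV 4.12 (cv2) and the standard library are available. Lean on these libraries where they do the work, as an engineer would, in place of code of your own. Each camera call takes 0.05 s, during which the arm holds its last target. There are 200 camera calls.

## Working session

There is one attempt and no reset: what is moved stays moved. The work goes in short steps, each a Python script; the robot and the scene stay as the last script left them, time stands still between calls to the robot, and variables do not carry over. Pictures are saved under pics/ and viewed, about 8 in all and at most 12, crops included, and the job is handed in when it is done.

```bash
mkdir -p pics; ls; cat > h.py <<'E'
import numpy as np, cv2
from plant import robot
def cal(n):
    c=robot.get_calibration(n); f=192/np.tan(np.radians(c["vertical_fov"])/2)
    R=cv2.Rodrigues(np.array(c["rvec"],float))[0]; t=np.array(c["tvec"],float).ravel()
    return dict(f=f,cx=c["cx"],cy=c["cy"],k=c["k1"],R=R,t=t,C=-R.T@t)
def ray(c,u,v):
    K=np.array([[c["f"],0,c["cx"]],[0,c["f"],c["cy"]],[0,0,1]])
    p=cv2.undistortPoints(np.array([[[u,v]]],float),K,np.array([c["k"],0,0,0]))[0,0]
    d=c["R"].T@np.array([p[0],p[1],1]); return d/np.linalg.norm(d)
def onz(c,u,v,z):
    d=ray(c,u,v); return c["C"]+d*(z-c["C"][2])/d[2]
def tri(c1,p1,c2,p2):
    d1,d2=ray(c1,*p1),ray(c2,*p2); A=np.c_[d1,-d2]; s=np.linalg.lstsq(A,c2["C"]-c1["C"],rcond=None)[0]
    a,b=c1["C"]+s[0]*d1,c2["C"]+s[1]*d2; return (a+b)/2,np.linalg.norm(a-b)
def proj(c,X):
    x=c["R"]@np.array(X)+c["t"]; x=x[:2]/x[2]; x=x*(1+c["k"]*(x@x)); return x*c["f"]+[c["cx"],c["cy"]]
E
python3 - <<'E'
from h import *
for n in("top","side","wrist"):
    c=cal(n); print(n,c["f"],c["k"],c["C"].round(3),c["R"][2].round(2)); cv2.imwrite(f"pics/{n}0.png",robot.grab_frame(n))
s=robot.observe(); print(s["time"],s["tool_pos"],s["tcp_rot"],s["q"])
E
```

```text
pics
top 459.155851739715 -0.030441381434532393 [0.46  0.006 0.929] [ 0.13  0.02 -0.99]
side 361.021746929219 0.03090874640254699 [0.398 0.502 0.692] [ 0.23 -0.64 -0.73]
wrist 320.3607880458838 -0.06115147339668445 [0.157 0.583 0.373] [ 0.24 -0.1  -0.97]
0.15 [0.21898576 0.55842526 0.30331049] [-1.79944308e+02 -1.35779902e-02  1.58579957e+02] [5.61091105e+01 5.99148963e+00 5.53906801e+00 8.96048889e+01
 1.23124509e-03 7.75291462e+01]
```

View pics/top0.png

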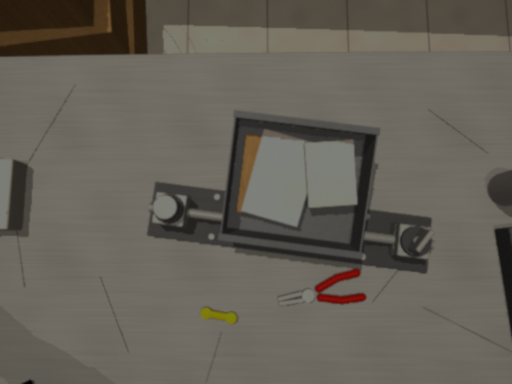

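View pics/side0.png

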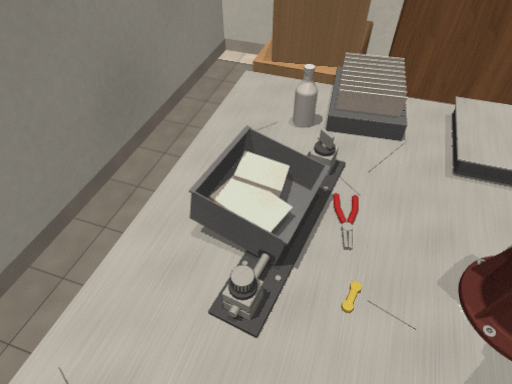

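The wing is on the right-hand clamp, at about (416,240) in the top picture and (324,147) in the side one. The round screw is at top (167,207). I'll enlarge both views of the wing.

```bash
python3 - <<'E'
from h import *
a=cv2.imread("pics/top0.png")[200:280,370:450]; b=cv2.imread("pics/side0.png")[110:190,280:360]
g=lambda i:cv2.convertScaleAbs(cv2.resize(i,(400,400),interpolation=cv2.INTER_CUBIC),alpha=1.6)
cv2.imwrite("pics/crop1.png",np.hstack([g(a),g(b)]))
t,s=cal("top"),cal("side")
for z in(.1,.13,.16): print(z,onz(t,416,240,z).round(3),onz(s,324,147,z).round(3), onz(t,167,207,z).round(3))
E
```

```text
0.1 [ 0.474 -0.271  0.1  ] [ 0.473 -0.252  0.1  ] [0.535 0.176 0.1  ]
0.13 [ 0.474 -0.261  0.13 ] [ 0.469 -0.213  0.13 ] [0.532 0.17  0.13 ]
0.16 [ 0.473 -0.251  0.16 ] [ 0.465 -0.175  0.16 ] [0.529 0.164 0.16 ]
```

View pics/crop1.png

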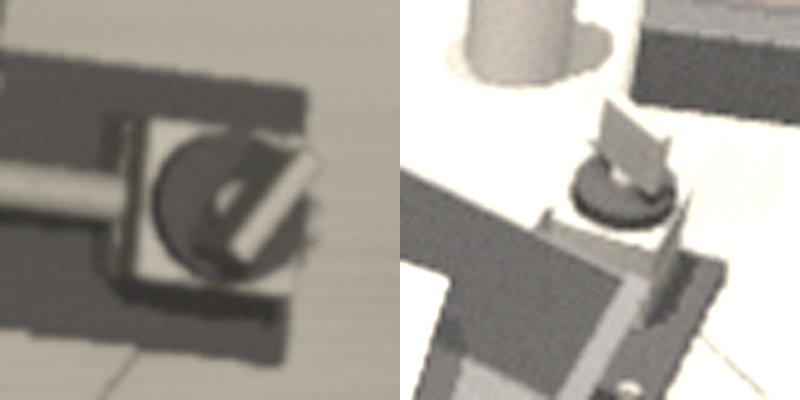

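```bash
python3 - <<'E'
from h import *
t,s=cal("top"),cal("side")
T=lambda x,y:(370+x/5-.4,200+y/5-.4); S=lambda x,y:(280+x/5-.4,110+y/5-.4)
print("top",tri(t,T(276,206),s,S(237,121)))
print("collar",tri(t,T(232,207),s,S(224,187)))
for z in(.11,.12,.13,.14,.15):
  a,b=onz(t,*T(308,158),z),onz(t,*T(240,255),z); print(z,a.round(4),b.round(4),np.linalg.norm(a-b),np.degrees(np.arctan2(*(a-b)[[1,0]])))
E
```

```text
top (array([ 0.47312498, -0.27916904,  0.12213965]), np.float64(0.00121225417973232))
collar (array([ 0.47354897, -0.27814392,  0.07951666]), np.float64(0.001339102404291367))
0.11 [ 0.4895 -0.2957  0.11  ] [ 0.4556 -0.2701  0.11  ] 0.042501572955600676 -37.02166410005267
0.12 [ 0.4892 -0.292   0.12  ] [ 0.4557 -0.2667  0.12  ] 0.0419823695315858 -37.0216641000527
0.13 [ 0.4888 -0.2883  0.13  ] [ 0.4557 -0.2633  0.13  ] 0.041463166107571045 -37.02166410005271
0.14 [ 0.4885 -0.2846  0.14  ] [ 0.4558 -0.2599  0.14  ] 0.04094396268355618 -37.02166410005263
0.15 [ 0.4881 -0.2809  0.15  ] [ 0.4558 -0.2566  0.15  ] 0.040424759259541386 -37.02166410005268
```

```bash
python3 - <<'E'
from h import *
robot.move_pose([.473,-.279,.28],[180,0,143]); s=robot.observe()
c=cal("wrist"); im=robot.grab_frame("wrist"); import pickle; pickle.dump(c,open("c1.pkl","wb"))
cv2.imwrite("pics/w1raw.png",im); cv2.imwrite("pics/w1.png",cv2.resize(cv2.convertScaleAbs(im,alpha=1.4),(800,600)))
print(s["time"],s["tool_pos"],s["tcp_rot"],s["q"].round(1),proj(c,[.473,-.279,.106]),proj(c,[.473,-.279,.078]))
E
```

```text
3.2167 [ 0.47333201 -0.27842352  0.28005267] [1.79992763e+02 1.69300214e-03 1.43055120e+02] [-44.1  -3.1  -6.2  87.    0.   -7.2] [258.28368988 194.04545487] [258.36524672 185.54362504]
```

View pics/w1.png

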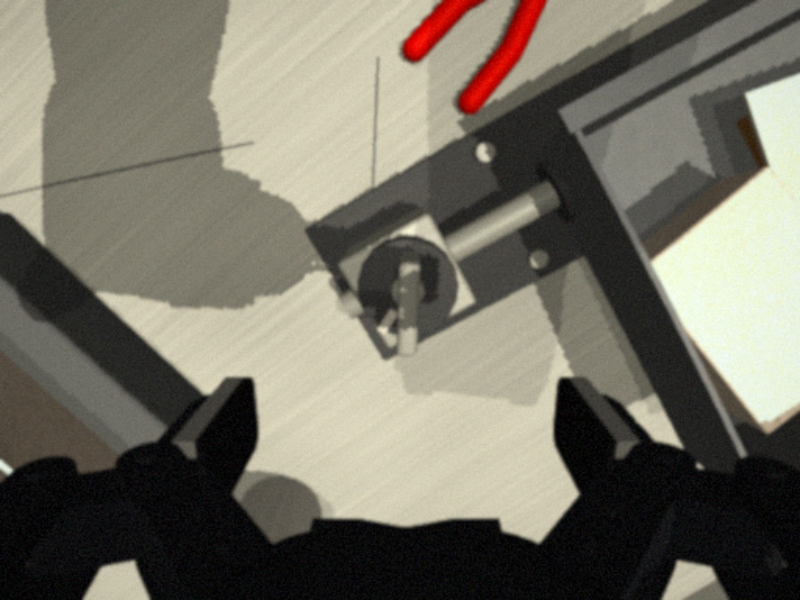

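The wing lies under the gripper. The blade top runs from about (409,265) to (407,353), and the collar centre is near (408,285). There is a small bright piece by the blade's foot at (388,322). I'll zoom in to identify the pointer and the mark.

```bash
python3 - <<'E'
from h import *; import pickle
c=pickle.load(open("c1.pkl","rb")); im=cv2.imread("pics/w1raw.png")
cv2.imwrite("pics/w1crop.png",cv2.convertScaleAbs(cv2.resize(im[140:240,210:310],(600,600),interpolation=cv2.INTER_CUBIC),alpha=1.6))
for z in(.03,.1,.15): print(z,onz(c,141,256,z),onz(c,130,245,z))
E
```

```text
0.03 [ 0.46821475 -0.43810903  0.03      ] [ 0.45117442 -0.43889496  0.03      ]
0.1 [ 0.45762358 -0.39432947  0.1       ] [ 0.44431265 -0.3949434   0.1       ]
0.15 [ 0.45005846 -0.36305836  0.15      ] [ 0.43941138 -0.36354943  0.15      ]
```

View pics/w1crop.png

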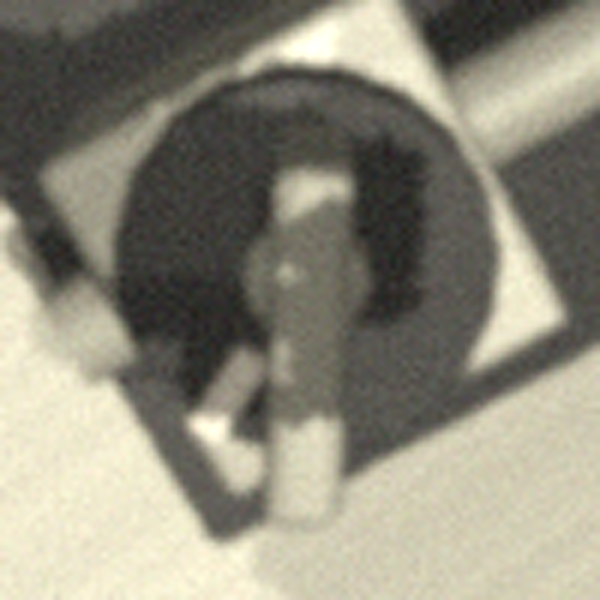

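```bash
python3 - <<'E'
from h import *; import pickle
c=pickle.load(open("c1.pkl","rb")); W=lambda x,y:(210+(x+.5)/6-.5,140+(y+.5)/6-.5)
print("collar",onz(c,*W(308,268),.078))
a,b=onz(c,*W(314,171),.123),onz(c,*W(306,522),.123)
print("blade",(a+b)/2,np.linalg.norm(a-b),np.degrees(np.arctan2(*(a-b)[[1,0]])))
O=np.array([.4735,-.2775,0]); 
for nm,az in(("ptr -x",-37),("ptr +x",143),("mark -x",-67),("mark +x",113)):
  for z in (.08,.086):
    X=O+[.03*np.cos(np.radians(az)),.03*np.sin(np.radians(az)),z] if 'ptr' in nm else O+[.025*np.cos(np.radians(az)),.025*np.sin(np.radians(az)),z]
    print(nm,z,((proj(c,X)-[210,140])*6).round())
for d in(143,113,103): print(d,robot.ik([.4735,-.2775,.164],[180,0,d]))
E
```

```text
collar [ 0.47341261 -0.27652107  0.078     ]
blade [ 0.47305571 -0.27626331  0.123     ] 0.044871141421302864 141.83066853788762
ptr -x 0.08 [300. 469.]
ptr -x 0.086 [301. 483.]
ptr +x 0.08 [301.  66.]
ptr +x 0.086 [301.  72.]
mark -x 0.08 [216. 416.]
mark -x 0.086 [214. 429.]
mark +x 0.08 [389. 125.]
mark +x 0.086 [391. 132.]
143 [-44.03180484  -1.69089617 -16.83075428  74.86014189   0.
  -7.03180484]
113 [-44.03180484  -1.69089617 -16.83075428  74.86014189   0.
  22.96819516]
103 [-44.03180484  -1.69089617 -16.83075428  74.86014189   0.
  32.96819516]
```

The bar at (205–245, 360–425) in the crop matches the predicted mark for a pointer on the tool −x side (216,416). The axis is at about (0.4733, −0.277), the blade yaw is about 142°, and the blade length comes out at 44.9 mm against 46. Next I descend and close.

```bash
python3 - <<'E'
from h import *
def st(n):
    s=robot.observe(); print(n,round(s["time"],2),s["tool_pos"].round(4),s["tcp_rot"].round(2),s["ft_force"].round(2),s["torque"].round(3),round(s["gripper_width"],4),flush=True)
X=[.4733,-.277]
robot.move_pose(X+[.22],[180,0,142.3]); st("above")
print(robot.line_to(X+[.163],vel=.08,guard=12)); robot.pause(.2); st("down")
robot.set_gripper(0.0); robot.pause(.3); st("closed")
cv2.imwrite("pics/s1.png",robot.grab_frame("side")); cv2.imwrite("pics/t1.png",robot.grab_frame("top"))
E
```

```text
above 3.62 [ 0.4728 -0.2762  0.2195] [ 1.7998e+02 -1.5000e-01  1.4234e+02] [0.07 0.02 1.42] [-0.001  0.054  0.022] 0.0853
False
down 4.67 [ 0.4735 -0.2772  0.1636] [-1.7999e+02  5.0000e-02  1.4230e+02] [ 0.26 -0.24  0.13] [-0.     0.045  0.015] 0.0856
closed 5.65 [ 0.4734 -0.2771  0.1638] [-1.7999e+02  3.0000e-02  1.4230e+02] [-1.42  1.29  6.38] [ 0.385  0.406 -0.008] 0.0097
```

```bash
python3 - <<'E'
from h import *
q0=np.array(robot.observe()["q"])
for d in(10,20,30):
    q=q0.copy(); q[5]+=d; robot.goto_joints(q.tolist()); robot.pause(.2)
    T=[]
    for i in range(5): robot.pause(.03); T.append(robot.observe()["torque"])
    s=robot.observe(); print(d,round(s["time"],2),s["tool_pos"].round(4),s["tcp_rot"].round(2),s["ft_force"].round(1),np.mean(T,0).round(4),round(s["gripper_width"],4),flush=True)
ims=[(robot.grab_frame(n)) for n in("top","side","wrist")]
for n,i in zip("tsw",ims): cv2.imwrite(f"pics/{n}2.png",i)
g=lambda i:cv2.convertScaleAbs(cv2.resize(i,(400,400),interpolation=cv2.INTER_CUBIC),alpha=1.8)
cv2.imwrite("pics/crop2.png",np.hstack([g(ims[1][110:190,280:360]),g(ims[2][120:280,180:340])]))
E
```

```text
10 6.41 [ 0.4733 -0.2771  0.1638] [-1.7998e+02  3.0000e-02  1.3235e+02] [-1.  -0.4  1. ] [-0.2309  0.3426  0.1044] 0.0094
20 7.07 [ 0.4733 -0.2772  0.1639] [-1.7998e+02  4.0000e-02  1.2235e+02] [-4.  -3.1  1.5] [-0.5629  0.8428  0.1692] 0.0095
30 7.72 [ 0.4732 -0.2773  0.1638] [-1.7998e+02  5.0000e-02  1.1233e+02] [-4.5 -2.5  2.2] [-0.686   0.9888  0.2814] 0.0093
```

View pics/crop2.png

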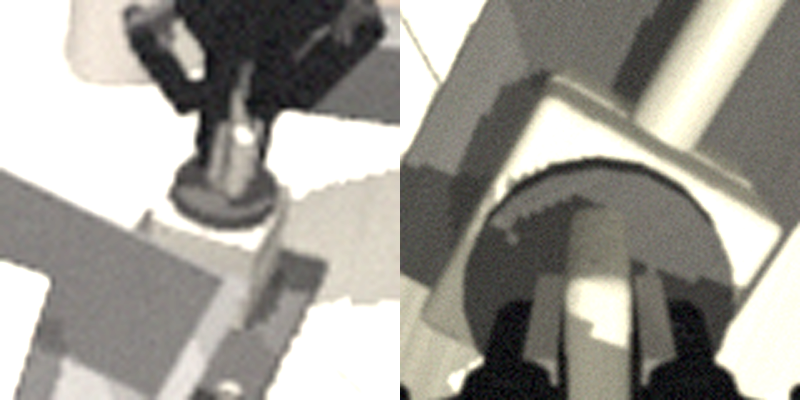

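The pads hold the blade square in the wrist view, but the fingers hide the mark. I'll check the wind-up two other ways: the bar's azimuth from the earlier picture, and an averaged torque.

```bash
python3 - <<'E'
from h import *; import pickle
c=pickle.load(open("c1.pkl","rb")); W=lambda x,y:(210+(x+.5)/6-.5,140+(y+.5)/6-.5)
for O in([.4733,-.277],[.473,-.2763]):
  for z in(.08,.083):
    for p in((245,360),(226,390),(206,422)):
        v=onz(c,*W(*p),z)[:2]-O; print(O,z,p,np.linalg.norm(v).round(4),np.degrees(np.arctan2(v[1],v[0])).round(1)+180)
T=[]
for i in range(20): robot.pause(.03); T.append(robot.observe()["torque"][2])
print(np.mean(T),np.std(T),robot.observe()["time"])
E
```

```text
[0.4733, -0.277] 0.08 (245, 360) 0.0158 109.3
[0.4733, -0.277] 0.08 (226, 390) 0.0212 109.9
[0.4733, -0.277] 0.08 (206, 422) 0.027 110.3
[0.4733, -0.277] 0.083 (245, 360) 0.015 107.8
[0.4733, -0.277] 0.083 (226, 390) 0.0204 108.7
[0.4733, -0.277] 0.083 (206, 422) 0.0261 109.4
[0.473, -0.2763] 0.08 (245, 360) 0.0166 109.5
[0.473, -0.2763] 0.08 (226, 390) 0.022 110.0
[0.473, -0.2763] 0.08 (206, 422) 0.0277 110.3
[0.473, -0.2763] 0.083 (245, 360) 0.0158 108.0
[0.473, -0.2763] 0.083 (226, 390) 0.0211 108.9
[0.473, -0.2763] 0.083 (206, 422) 0.0268 109.5
0.27490897838715533 0.03131037490419812 8.5417
```

Both checks say I'm short of the mark: the bar sits at yaw of about 109.7°, which is 2.6° further on, and the torque gives 0.43 rad. I'll turn 4° more and hold.

```bash
python3 - <<'E'
from h import *
q=np.array(robot.observe()["q"]); q[5]+=4; robot.goto_joints(q.tolist()); robot.pause(.2)
T=[]
for i in range(50): robot.pause(.04); T.append(robot.observe()["torque"][2])
s=robot.observe(); print(np.mean(T[:25]),np.mean(T[25:]),s["tcp_rot"],s["time"])
ims=[robot.grab_frame(n) for n in("top","side","wrist")]
for n,i in zip("tsw",ims): cv2.imwrite(f"pics/{n}3.png",i)
g=lambda i:cv2.convertScaleAbs(cv2.resize(i,(400,400),interpolation=cv2.INTER_CUBIC),alpha=1.6)
cv2.imwrite("pics/crop3.png",np.hstack([g(ims[1][130:170,305:345]),g(ims[2][140:260,200:320])]))
E
```

```text
0.36936267197089095 0.36053402184006395 [-1.79965819e+02  4.29461151e-02  1.08375830e+02] 11.075
```

View pics/crop3.png

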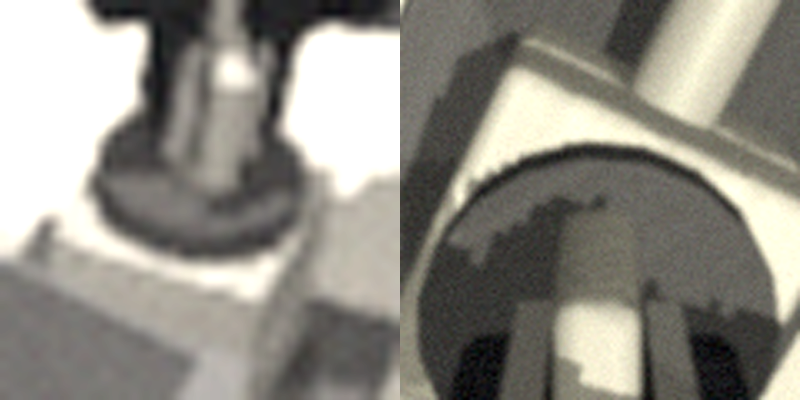

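Torque now gives about 0.58 rad and geometry about 0.55, both just past the mark. I'll ease back 1.5° to centre on it, hold again, unwind, release and retreat.

```bash
python3 - <<'E'
from h import *
q=np.array(robot.observe()["q"]); y=robot.observe()["tcp_rot"][2]
q[5]-=1.5; robot.goto_joints(q.tolist()); T=[]
for i in range(45): robot.pause(.04); T.append(robot.observe()["torque"][2])
s=robot.observe(); print("hold",np.mean(T),s["tcp_rot"][2],s["time"])
for yaw in(130,140.8):
    q2=q.copy(); q2[5]-=yaw-(y+1.5); robot.goto_joints(q2.tolist())
robot.pause(.3); T=[]
for i in range(15): robot.pause(.03); T.append(robot.observe()["torque"][2])
s=robot.observe(); print("rest",np.mean(T),s["tcp_rot"][2],s["tool_pos"],s["time"])
robot.set_gripper(.085); p=s["tool_pos"]
robot.line_to([p[0],p[1],.22],vel=.08); robot.move_pose([.473,-.279,.28],[180,0,143]); robot.pause(.3)
im=robot.grab_frame("wrist"); cv2.imwrite("pics/w4raw.png",im); s=robot.observe(); print(s["time"],s["torque"],s["ft_force"],s["gripper_width"])
a=cv2.imread("pics/w1raw.png")
g=lambda i:cv2.convertScaleAbs(cv2.resize(i[140:240,210:310],(400,400),interpolation=cv2.INTER_CUBIC),alpha=1.6)
cv2.imwrite("pics/crop4.png",np.hstack([g(a),g(im)]))
E
```

```text
hold 0.23919407960528388 109.87846655726638 13.35
rest -0.016953282976390684 140.8027153114651 [ 0.47332644 -0.27712978  0.16381866] 14.8833
17.15 [ 0.04937492 -0.02045502  0.0412084 ] [ 0.90572468  0.2864716  -0.64739075] 0.08497229547784359
```

View pics/crop4.png

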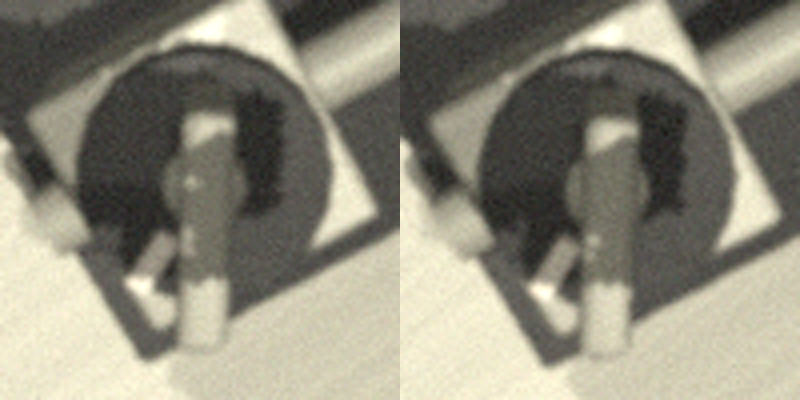

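The blade stands at the same angle and offset to the bar as before: left panel (209,115)→(203,348), right panel (612,118)→(606,350). So it is back at rest and the screw hasn't turned. The gripper is clear, so I'm handing in.

```bash
python3 -c "
from plant import robot
robot.job_done(); print(robot.observe()['time'])"
```

```text
the job is handed in; nothing more can be done
the job is handed in; nothing more can be done
```

I pinched the wing from above, twisted it clockwise to the mark, held it there, turned it back to rest and released it. The job was handed in at about 17 s of the 38 s allowed. I never touched the round screw.

- **The hold:** the wing was held in two positions: about 2.2 s at 31–34° of twist, then about 1.8 s at 30–32.5°. These angles come from the tool's yaw against the rest and mark directions in the pictures. The wrist pictures taken before the second hold showed the blade square between the pads.
- **Back to rest:** the last wrist picture shows the blade at the same angle to the raised bar as before the twist. The wing therefore returned to rest and the screw shows no visible turn.
- **Checks that disagreed:** wrist torque was a noisy gauge. It gave 0.58 rad in the first hold and only about 0.37 rad in the second, although the tool had turned back just 1.5°. I relied on the geometry instead. My rest-angle estimates also differ by about 3° (139.7° to 143°).
- **Not seen directly:** the fingers hid the pointer and the mark during the hold, so I could not see the pointer over the mark.

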